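# Slide the crispbreads off the board into a square pile in the tray

### The job

Put the crispbreads away: two lie on the chopping board and one already lies in the small steel tray that stands against the end of the board. They are brittle and too wide to pick up, so gently slide each one along the board and squarely off its end into the tray, without lifting it, until all three lie flat on one another in one square pile inside the tray, none left hanging on the board's edge. Do not shift the egg timer on the board or the jam jar, salt shaker and mug round about.

Things in the scene. Friction and masses are not known exactly. Their poses are not given: they have to be found in the camera images.
- board: wooden chopping board lying flat, 220 x 320 x 22 mm, fixed. Origin: centre of its underside, z up; its own x runs across (+-110 mm), its own y along it (+-160 mm). Its top is 22 mm above the worktop. The tray stands at its +y end
- tray: small stainless steel tray on the worktop against the board's +y end (gap at most 1 mm), fixed, axes as the board's, up to 40 mm to either side of the board's centre line. Walled on three sides, open towards the board (-y). Origin: on the worktop under the centre of the pile. Floor top at z = 4 mm. Inside, from the board's end (y = -42 mm) to the back wall (y = +42 mm), it is 84 mm long: a crispbread drops in once its rear edge has left the board
- tray_mouth (a point): where the tray's straight side walls begin: midway between them, on the floor's top (24 mm from the tray's origin towards the board, z = 4 mm). From here to the back wall they stand 84 mm apart inside (42 mm to either side); from here towards the board they flare outwards by 25 degrees, to about 101 mm apart at the board's end, as a lead-in. Walls are 3 mm thick
- tray_back (a point): middle of the back wall's inner face, on the floor's top (42 mm from the tray's origin away from the board, z = 4 mm). All walls are 34 mm high with their rolled edge (12 mm above the board's top), but the middle 30 mm of the back wall only 12 mm
- crispbread_a: crispbread, a brown rigid square slab with rows of small dark dimples, 80 x 80 x 8 mm, 70 g or so; origin at the centre of its underside, z up. Starts on the board, its axes within 0.12 rad of the board's; either a little past the middle of the board to one side (nearer the tray), or at the far end from the tray
- crispbread_b: crispbread just like crispbread_a, also on the board at the start
- crispbread_c: crispbread just like crispbread_a; it starts in the tray, flat on the tray's floor (the finished pile of three reaches up to z = 28 mm, 6 mm above the board's top)
- egg_timer: round kitchen timer, red below and white above, 62 mm across, 51 mm high, loose; stands on the board among the crispbreads. Origin: centre of its underside
- jar_jam: glass jam jar with a dark lid, 73 mm across, 82 mm high, loose, on the worktop beside the tray, on the side away from the robot. Origin: centre of its underside
- salt_shaker: salt shaker, 44 mm across, 90 mm high, loose, on the worktop beyond the board. Origin: centre of its underside
- mug_blue: plain pale mug with a handle, 83 x 116 mm over the handle, 94 mm high, loose, on the worktop beyond the board. Origin: centre of its underside

How it is judged:
By the outcome, as a careful person would: the job done as asked, in the order asked, and still so for the second after the job is handed in, with the robot touching nothing.
It also fails if it takes over 72 s, if anything falls off the work surface, if the arm or the gripper's body presses on something with over 40 N, if the wrist force passes 120 N, or if a joint passes its speed limit or range.

### The arm

A 6-joint arm with a two-finger parallel gripper is mounted at the origin on a cart in front of the work surface, level with it; the furniture and walls round the work are solid. World frame = base frame: x ahead of the robot, y to its left, z up, the work surface at z = 0. Lengths are in m, angles in rad, forces in N, time in s.
With the tool pointing down it reaches from about 0.35 to 0.725 m from the base axis. Payload 4.3 kg.
Tool frame: the origin (TCP) lies between the finger pads; the fingertips stand ctrl.tcp_to_tips ahead of it and the grasp point (between the pads) lies 2 mm behind it (ctrl.tcp_to_tips is the distance from the TCP to the fingertips, in m); z points along the fingers, y is the line along which they close (so a half turn about z gives the same grasp; the last joint's range is limited). The gripper opens to 85 mm and grips with 20 to 120 N. Pads are 22 mm wide; open, the fingers measure 114 mm over their backs; the gripper's body (76 mm by 85 mm) begins 54 mm behind the grasp point. The pads swing forward as they close: fully open they stand 13 mm farther back than shut.
Start: joints at [-1.243, 0.377, 0.081, 1.274, 0, 1.46], TCP at [0.244, -0.521, 0.248] pointing down, gripper open.
Joint ranges: [-2.72, 2.72], [-0.84, 1.66], [-1.02, 1.22], [-1.77, 2.12], [-1.37, 1.28], [-3.14, 3.14]. Speed limits (rad/s): [2.57, 2.57, 3.14, 3.14, 3.14, 3.14].

### API

Orientations are given as a unit quaternion [x, y, z, w].
In Python, from station import ctrl, vision, ticket gives the robot as it stands.
- The arm moves only by the tool move_arm, never from a script. Its argument "plan" is a list of rows, each a list of 7 numbers: the turn, a rotation vector about the world's x, y, z in rad, then the shift along the world's x, y, z in mm, then the closure, from 0 (fully open) to 1 (shut). A call has 1 to 12 rows; each row shifts and turns the commanded pose from where the row before left it; what a row does not reach is not made up. A row lasts 1/8 s, in which the tool goes at most 62.5 mm and 10.7 degrees, less where a joint would pass 70% of its speed; a pose out of reach is approached as far as the arm can. A call is refused whole if a number of a shift passes 62.5 or a number of a turn 0.188, either way. A call with a gripper value outside its range is refused whole. The fingers move at their own pace and stop on an object; "newtons" is the grip in N (left out, the last holds). Time passes only in rows, so rows that do not move let the fingers close. It gives the time, the measured TCP pose, the force, the opening and the grip force at its end, in the units of the state.
- ctrl.read_state(): the state, without advancing time (a new reading comes with each control period).
- vision.read_camera(name): name is "scene" or "top"; returns the picture (384x512x3 uint8, red, green, blue); there is no depth.
- vision.calibration(name): a dict with "intrinsics" (3x3 intrinsics, pixels), "dist_coeffs" ([k1, k2, p1, p2, k3] as OpenCV has them; the pictures are not rectified), "pose" (4x4, takes a point from camera to world coordinates). Camera axes: x right, y down, z forward; pixel columns grow to the right and rows downward; lengths in m; the calibration is good to about 2 mm. A picture is of the moment at which its call begins. calibration takes no time and is no camera call.
- ticket.job_done(): hands the job in; it is judged then, once.
The state is a dict: "t": time; "qpos": joint angles; "qvel": joint speeds; "joint_efforts": joint torques, N m; "eef_pos": TCP position; "orientation": TCP orientation; "contact_force": force on the tool from outside, world axes, zero at the start; "moment": the same for the moment, N m; "opening": finger opening in m; "finger_force": force on a finger pad.
Only numpy, scipy, OpenCV 4.12 (cv2) and the standard library are available. Lean on these libraries where they do the work, as an engineer would, in place of code of your own. Each camera call takes 0.05 s, during which the arm holds its last target. There are 200 camera calls.

## Working session

There is one attempt and no reset: what is moved stays moved. The work goes in short steps, Python scripts to look and compute and a tool call to move; the robot and the scene stay as the last step left them, time stands still between calls to the robot, and variables do not carry over. Pictures are saved under pics/ and viewed, at most 10 in all, crops included, and the job is handed in when it is done.

Besides the shell and the picture viewer there is one more tool, called as name([rows], argument=value, ...), one row to a line, values as JSON. move_arm: Moves the arm, as the interface text tells. Its arguments: {"type":"object","properties":{"plan":{"type":"array"},"newtons":{"type":"number"}},"required":["plan"]}

```bash
mkdir -p pics
python3 - <<'E'
from station import ctrl, vision
import cv2
for n in("top","scene"):
    im=vision.read_camera(n); cv2.imwrite(f"pics/{n}0.png",cv2.resize(im[:,:,::-1],(800,600),interpolation=cv2.INTER_CUBIC)); cv2.imwrite(f"raw_{n}.png",im[:,:,::-1])
    c=vision.calibration(n); print(c)
print(ctrl.tcp_to_tips, ctrl.read_state())
E
```

```text
{'intrinsics': array([[403.84433223,   0.        , 258.75171237],
       [  0.        , 403.84433223, 188.57297683],
       [  0.        ,   0.        ,   1.        ]]), 'dist_coeffs': array([-0.03255298,  0.        ,  0.        ,  0.        ,  0.        ]), 'pose': array([[-0.01598881, -0.99740871,  0.07014424,  0.565119  ],
       [-0.99919605,  0.01851809,  0.03555747,  0.03636067],
       [-0.03676427, -0.06951933, -0.99690293,  0.94308061],
       [ 0.        ,  0.        ,  0.        ,  1.        ]])}
{'intrinsics': array([[453.24517466,   0.        , 262.4063394 ],
       [  0.        , 453.24517466, 194.82536518],
       [  0.        ,   0.        ,   1.        ]]), 'dist_coeffs': array([-0.03009412,  0.        ,  0.        ,  0.        ,  0.        ]), 'pose': array([[ 0.93616541,  0.19686017, -0.29127375,  0.86402334],
       [ 0.35143165, -0.50165355,  0.79046791, -0.60313651],
       [ 0.00949313, -0.84237153, -0.53881359,  0.50466664],
       [ 0.        ,  0.        ,  0.        ,  1.        ]])}
0.017 {'t': 0.1, 'qpos': array([-1.24330637e+00,  3.78014169e-01,  7.97372989e-02,  1.27443432e+00,
        1.95094515e-05,  1.46048151e+00]), 'qvel': array([-0.00077544, -0.00141109,  0.00245469, -0.0002048 , -0.00086271,
        0.0002362 ]), 'joint_efforts': array([ 1.53221103e-03, -4.64693105e+01,  2.70582408e+01,  1.19815656e-02,
       -9.16268277e-05, -1.66998828e-07]), 'eef_pos': array([ 0.24358687, -0.52021173,  0.24743192]), 'orientation': array([ 9.76135947e-01,  2.17158227e-01, -9.40636061e-05, -9.52848685e-04]), 'contact_force': array([-0.13534126,  0.45275627, -0.26381661]), 'moment': array([-0.01631614, -0.01478543,  0.01660755]), 'finger_force': 0.0, 'opening': 0.08583320976458036}
```

View pics/top0.png

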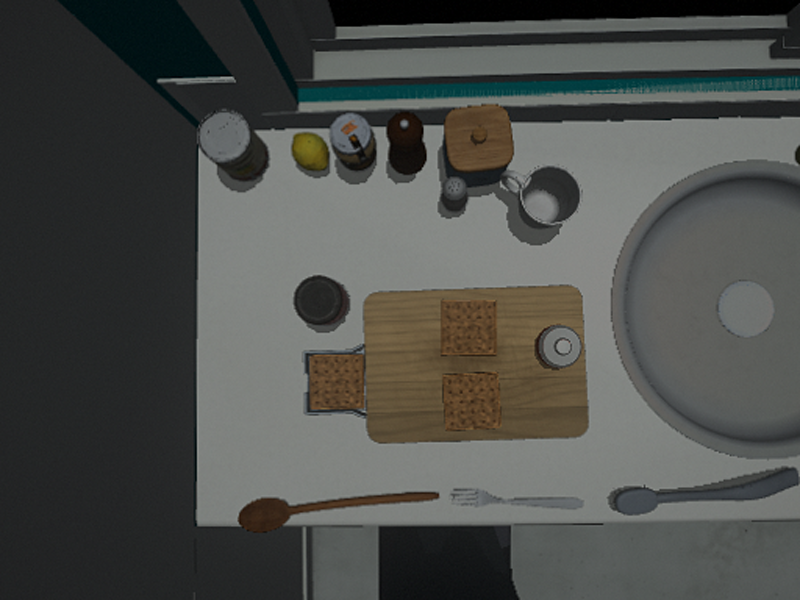

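View pics/scene0.png

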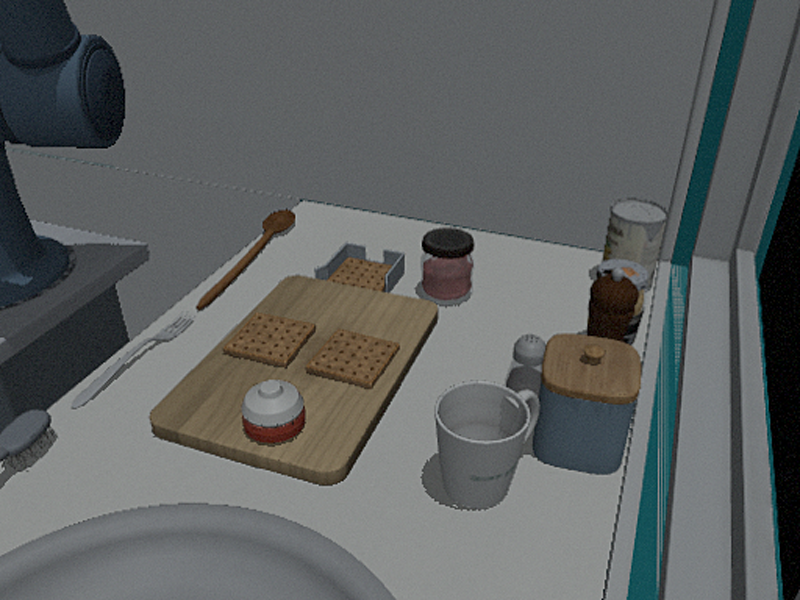

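The top view shows two breads on the board side by side, at about (469,327) and (472,402). The tray is at the left at (336,381), with the timer at (559,347), behind the breads. I'll crop closer to get the corners.

Run:
```python
import cv2
im=cv2.imread("raw_top.png")[178:288,188:383]
im=cv2.convertScaleAbs(im,alpha=1.7)
cv2.imwrite("pics/crop1.png",cv2.resize(im,(780,440),interpolation=cv2.INTER_CUBIC))
```

```text
(no output)
```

View pics/crop1.png

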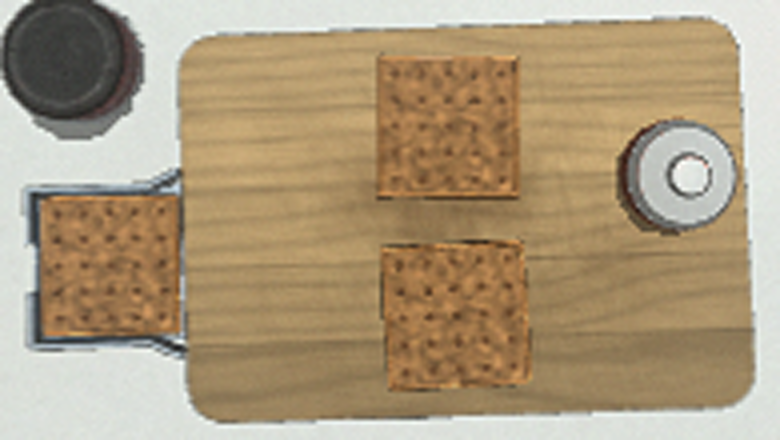

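```bash
cat > h.py <<'E'
import cv2, numpy as np
from station import ctrl, vision
def proj(px,z,name="top"):
    c=vision.calibration(name); K,D,T=c["intrinsics"],c["dist_coeffs"],c["pose"]
    n=cv2.undistortPoints(np.array(px,float).reshape(-1,1,2),K,D)[:,0]
    d=np.c_[n,np.ones(len(n))]@T[:3,:3].T; o=T[:3,3]
    return (o+d*((z-o[2])/d[:,2])[:,None])[:,:2]*1000
def crop(px,s=4,u0=188,v0=178): return (np.array(px,float)+.5)/s-.5+[u0,v0]
def bread(px,z,**k):
    p=proj(crop(px,**k),z); c=p.mean(0)
    e=[p[1]-p[0],p[2]-p[3]]; f=[p[0]-p[3],p[1]-p[2]]
    # angle of "-y" direction edges & +x edges
    a=[np.degrees(np.arctan2(v[0],-v[1])) for v in e]; b=[np.degrees(np.arctan2(-v[1],v[0])*-1) for v in f]
    print(np.round(p,1).tolist(),"c",np.round(c,1),"len",np.round([np.linalg.norm(v) for v in e+f],1),"ang",np.round(a+b,1)); return c
E
python3 - <<'E'
from h import *
bread([(377,57),(519,57),(519,198),(377,197)],.030)
bread([(382,246),(524,241),(530,384),(389,388)],.030)
bread([(41,195),(181,195),(181,333),(41,336)],.012)
print("board L,T,B,R");print(np.round(proj(crop([(181,100),(187,360),(215,36),(715,18),(220,422),(730,406),(741,60),(755,370)]),.022),1))
print("tray up, low, back");print(np.round(proj(crop([(26,187),(150,186),(28,350),(150,345),(24,200),(26,340)]),.034),1))
print("timer",proj(crop([(688,175)]),.073),"jar",proj(crop([(65,58)]),.082))
E
```

```text
[[620.9, 16.7], [619.4, -63.3], [540.2, -61.3], [542.0, 18.3]] c [580.7 -22.4] len [80.  79.6 78.9 79.2] ang [-1.  -1.3 -1.1 -1.5]
[[514.6, 16.0], [516.2, -63.4], [436.9, -64.8], [435.7, 13.6]] c [475.9 -24.7] len [79.5 78.5 79.  79.3] ang [1.2 0.9 1.7 1. ]
[[545.6, 211.8], [544.4, 130.6], [465.6, 131.6], [464.8, 212.4]] c [505.1 171.6] len [81.2 80.8 80.8 78.8] ang [-0.8  0.6 -0.4 -0.7]
board L,T,B,R
[[ 598.8  129. ]
 [ 451.5  127.3]
 [ 635.1  109. ]
 [ 640.1 -175.8]
 [ 416.6  109.1]
 [ 422.1 -177.1]
 [ 615.9 -189.7]
 [ 441.8 -191.6]]
tray up, low, back
[[550.7 216.2]
 [550.2 145.8]
 [459.4 215.6]
 [461.5 146.8]
 [543.4 217.4]
 [465.  216.7]]
timer [[ 552.17171803 -146.88102121]] jar [[620.24476766 185.21815953]]
```

Board yaw is about +0.9° and its end is at y≈128. The tray centre is about (505,170). Bread b is at (476,-25), yaw +1.2°, and bread a at (581,-22), yaw −1.2°. The sizes come out at about 80 mm, as they should.

I'll start with b: push it forward, then sideways, then off the end. a follows. First I move behind b.

move_arm([
  [0,0,0.144,29,53.2,-14,0.5],
  [0,0,0.144,29,53.2,-14,0.5],
  [0,0,0.144,29,53.2,-14,0.5],
  [0,0,0.144,29,53.2,-14,0.5],
  [0,0,0.144,29,53.2,-14,0.5],
  [0,0,0.144,29,53.2,-14,0.5],
  [0,0,0.144,29,53.2,-14,0.5],
  [0,0,0.144,29,53.2,-14,0.5],
  [0,0,0,0,0,-40,0.5],
  [0,0,0,0,0,0,0.5],
])

```text
t: 1.35
eef_pos: [0.4728, -0.0934, 0.0936]
orientation: [0.7, 0.714, -0.002, -0.003]
contact_force: [0.3, -0.2, 1.1]
opening: 0.0426
finger_force: 0.0
```

```bash
cat >> h.py <<'E'
from scipy.spatial.transform import Rotation as R
def st():
    s=ctrl.read_state(); x=R.from_quat(s["orientation"]).as_matrix()
    print("t",round(s["t"],2),"tcp",np.round(s["eef_pos"]*1000,1),"yaw",np.round(np.degrees(np.arctan2(x[1,0],x[0,0])),2),"zax",np.round(x[:,2],3),"F",np.round(s["contact_force"],1),"open",round(s["opening"],4),"tips",ctrl.tcp_to_tips)
def shot(n,u0,v0,w,h,s=4,name="top",g=1.6):
    im=vision.read_camera(name)[v0:v0+h,u0:u0+w,::-1]
    cv2.imwrite(f"pics/{n}.png",cv2.resize(cv2.convertScaleAbs(im,alpha=g),(w*s,h*s),interpolation=cv2.INTER_CUBIC))
E
python3 - <<'E'
from h import *
st()
shot("s1",100,170,200,150,4,"scene")
E
```

```text
t 1.35 tcp [472.8 -93.4  93.6] yaw 91.19 zax [-0.007  0.002 -1.   ] F [ 0.3 -0.2  1.1] open 0.0426 tips 0.017
```

View pics/s1.png

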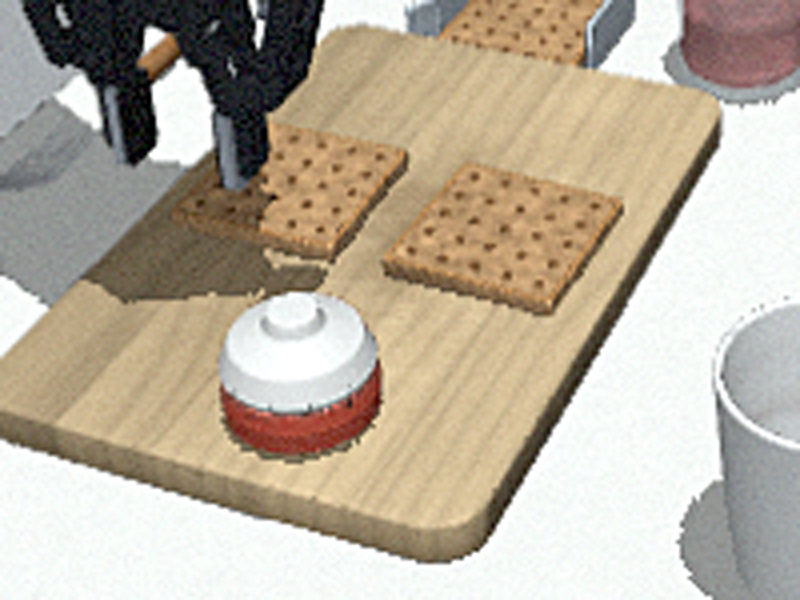

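Run:
```python
from h import *
c=vision.calibration("scene");T=np.linalg.inv(c["pose"])
rv=cv2.Rodrigues(T[:3,:3])[0]
for z in (64,70,76.6,83,90):
    P=np.array([(472.8+sx,-93.4+sy,z) for sx in(-35,-21,21,35) for sy in(-11,11)])/1000
    p=cv2.projectPoints(P,rv,T[:3,3],c["intrinsics"],c["dist_coeffs"])[0][:,0]
    print(z,np.round((p-[100,170])*4).astype(int).tolist())
```

```text
64 [[104, 188], [135, 160], [133, 195], [163, 167], [220, 217], [248, 188], [250, 225], [278, 195]]
70 [[102, 176], [133, 149], [131, 183], [161, 155], [218, 205], [247, 176], [248, 213], [276, 183]]
76.6 [[100, 163], [130, 136], [128, 170], [159, 143], [216, 192], [245, 163], [246, 199], [275, 170]]
83 [[97, 150], [128, 123], [126, 157], [156, 130], [215, 179], [243, 150], [245, 186], [273, 157]]
90 [[95, 136], [126, 109], [124, 143], [154, 116], [212, 165], [241, 136], [243, 172], [271, 143]]
```

Comparing the projections with the picture, the tips stand about 12 mm ahead of the TCP at half closure. I'll descend behind b and check the force.

move_arm([
  [0,0,0,0,0,-30,0.5],
  [0,0,0,0,0,-18,0.5],
  [0,0,0,0,0,-4,0.5],
  [0,0,0,0,0,0,0.5],
  [0,0,0,0,0,0,0.5],
])

```text
t: 2.02
eef_pos: [0.4767, -0.0958, 0.0456]
orientation: [0.701, 0.714, 0.001, 0.001]
contact_force: [0.0, -0.5, 0.5]
opening: 0.0426
finger_force: 0.0
```

move_arm([
  [0,0,0,0,0,-2,0.5],
  [0,0,0,0,0,-2,0.5],
  [0,0,0,0,0,0,0.5],
  [0,0,0,0,0,0,0.5],
])

```text
t: 2.52
eef_pos: [0.4757, -0.0951, 0.0403]
orientation: [0.7, 0.714, -0.0, -0.0]
contact_force: [0.1, 0.4, -0.2]
opening: 0.0426
finger_force: 0.0
```

Run:
```python
from h import *
st()
```

```text
t 2.52 tcp [475.7 -95.1  40.3] yaw 91.09 zax [-0.  0. -1.] F [ 0.1  0.4 -0.2] open 0.0426 tips 0.017
```

move_arm([
  [0,0,0,0,0,-2,0.5],
  [0,0,0,0,0,0,0.5],
])

```text
t: 2.78
eef_pos: [0.4756, -0.0952, 0.0382]
orientation: [0.7, 0.714, -0.0, -0.0]
contact_force: [-1.1, -0.9, 0.8]
opening: 0.0427
finger_force: 0.0
```

move_arm([
  [0,0,0,0,0,-1.5,0.5],
  [0,0,0,0,0,0,0.5],
  [0,0,0,0,0,0,0.5],
])

```text
t: 3.15
eef_pos: [0.4758, -0.0952, 0.0369]
orientation: [0.7, 0.714, 0.0, 0.0]
contact_force: [0.2, 0.9, 0.3]
opening: 0.0431
finger_force: 0.3
```

Run:
```python
from h import *
st()
shot("s2",100,190,150,110,5,"scene")
```

```text
t 3.15 tcp [475.8 -95.2  36.9] yaw 91.09 zax [ 0. -0. -1.] F [0.2 0.9 0.3] open 0.0431 tips 0.017
```

View pics/s2.png

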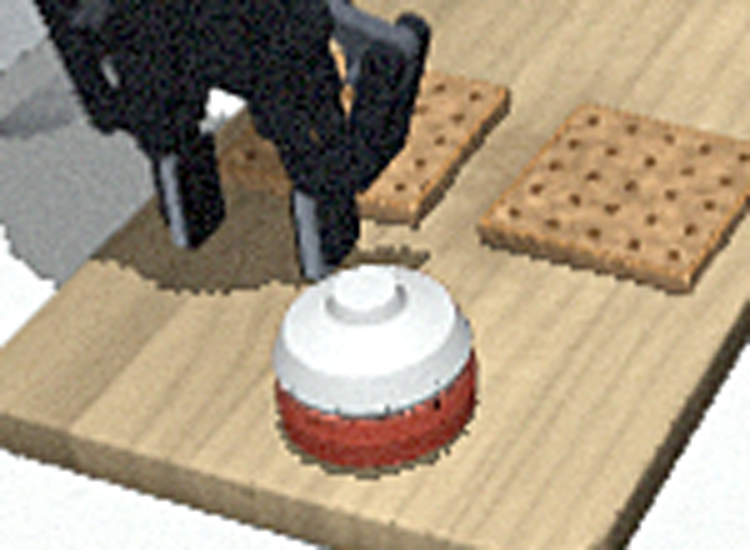

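The opening twitched, so the tips are just touching the board at TCP z 36.9. I'll lift 2 mm and push b forward about 109 mm.

move_arm([
  [0,0,0,0,0,2,0.5],
  [0,0,0,0,13,0,0.5],
  [0,0,0,0,8,0,0.5],
  [0,0,0,0,10,0,0.5],
  [0,0,0,0,12,0,0.5],
  [0,0,0,0,12,0,0.5],
  [0,0,0,0,12,0,0.5],
  [0,0,0,0,12,0,0.5],
  [0,0,0,0,12,0,0.5],
  [0,0,0,0,10,0,0.5],
  [0,0,0,0,7,0,0.5],
  [0,0,0,0,3,0,0.5],
])

```text
t: 4.7
eef_pos: [0.4758, 0.0162, 0.0388]
orientation: [0.7, 0.714, -0.0, 0.0]
contact_force: [0.5, 0.2, -0.0]
opening: 0.0425
finger_force: 0.2
```

move_arm([
  [0,0,0,0,-12,0,0.5],
  [0,0,0,0,0,35,0.5],
  [0,0,0.1745,-8,6.9,0,0.5],
  [0,0,0.1745,-8,6.9,0,0.5],
  [0,0,0.1745,-8,6.9,0,0.5],
  [0,0,0.1745,-8,6.9,0,0.5],
  [0,0,0.1745,-8,6.9,0,0.5],
  [0,0,0.1745,-8,6.9,0,0.5],
  [0,0,0.1745,-8,6.9,0,0.5],
  [0,0,0.1745,-8,6.9,0,0.5],
  [0,0,0.1745,-8,6.9,0,0.5],
  [0,0,0,0,0,0,0.5],
])

```text
t: 6.2
eef_pos: [0.4033, 0.0654, 0.0738]
orientation: [-0.008, 1.0, -0.0, -0.0]
contact_force: [-0.5, -0.2, 0.3]
opening: 0.0425
finger_force: 0.0
```

Run:
```python
from h import *
st()
shot("t2",188,178,195,110,4)
```

```text
t 6.2 tcp [403.3  65.4  73.8] yaw -179.06 zax [-0.001 -0.    -1.   ] F [-0.5 -0.2  0.3] open 0.0425 tips 0.017
```

View pics/t2.png

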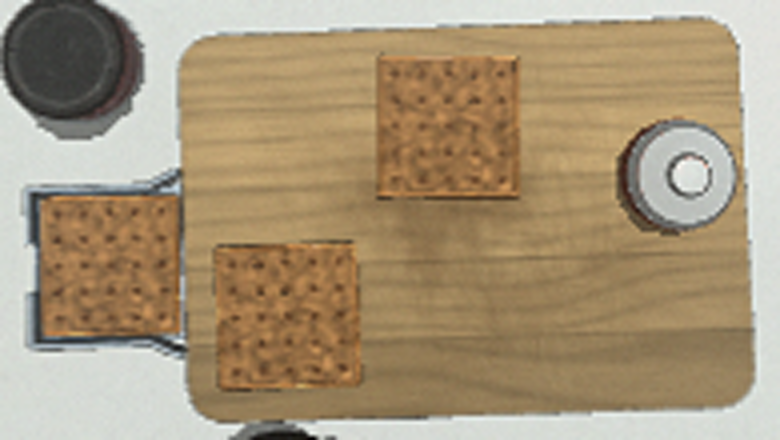

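b slid straight, with corners at crop (215,245), (356,243), (361,385) and (219,388). Nothing else moved.

Run:
```python
from h import *
bread([(215,245),(356,243),(361,385),(219,388)],.030)
```

```text
[[516.5, 109.9], [516.5, 30.6], [437.5, 29.2], [436.7, 108.7]] c [476.8  69.6] len [79.4 79.5 79.8 79. ] ang [0.  0.6 0.8 1. ]
```

move_arm([
  [0,0,0,0,4,-25,0.5],
  [0,0,0,0,0,-10,0.5],
  [0,0,0,10,0,0,0.5],
  [0,0,0,7,0,0,0.5],
  [0,0,0,7,0,0,0.5],
  [0,0,0,7,0,0,0.5],
  [0,0,0,7,0,0,0.5],
  [0,0,0,6,0,0,0.5],
  [0,0,0,4,0,0,0.5],
  [0,0,0,2,0,0,0.5],
  [0,0,0,0,0,0,0.5],
])

```text
t: 7.62
eef_pos: [0.454, 0.0699, 0.0388]
orientation: [-0.009, 1.0, 0.0, 0.0]
contact_force: [0.2, -0.2, 0.4]
opening: 0.043
finger_force: 0.0
```

move_arm([
  [0,0,0,-14,0,0,0.5],
  [0,0,0,-20,0,10,0.5],
  [0,0,0,-10,0,25,0.5],
  [0,0,0,-5,0,0,0.5],
  [0,0,0,0,0,0,0.5],
])

```text
t: 8.25
eef_pos: [0.4039, 0.0699, 0.0734]
orientation: [-0.009, 1.0, 0.0, -0.0]
contact_force: [-0.8, -0.5, 0.4]
opening: 0.043
finger_force: 0.0
```

Run:
```python
from h import *
st()
shot("t3",188,178,195,110,4)
```

```text
t 8.25 tcp [403.9  69.9  73.4] yaw -178.93 zax [-0.  0. -1.] F [-0.8 -0.5  0.4] open 0.043 tips 0.017
```

View pics/t3.png

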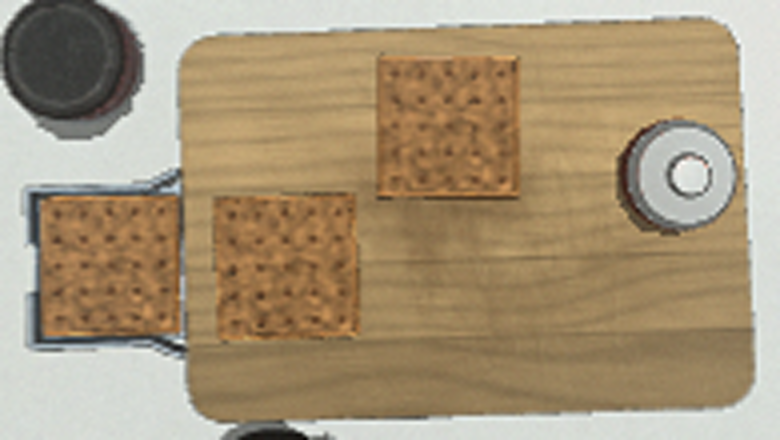

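b now lines up with the tray, with corners at crop (213,196), (355,193), (359,336) and (217,339). Next I go behind it for the final push.

Run:
```python
from h import *
bread([(213,196),(355,193),(359,336),(217,339)],.030)
bread([(41,195),(181,195),(181,333),(41,336)],.012)
```

```text
[[544.0, 110.7], [544.5, 30.6], [464.7, 29.8], [464.0, 109.5]] c [504.3  70.2] len [80.1 79.7 80.  79.8] ang [0.3 0.5 0.8 0.5]
[[545.6, 211.8], [544.4, 130.6], [465.6, 131.6], [464.8, 212.4]] c [505.1 171.6] len [81.2 80.8 80.8 78.8] ang [-0.8  0.6 -0.4 -0.7]
```

move_arm([
  [0,0,-0.1745,10.2,-7.3,0,0.5],
  [0,0,-0.1745,10.2,-7.3,0,0.5],
  [0,0,-0.1745,10.2,-7.3,0,0.5],
  [0,0,-0.1745,10.2,-7.3,0,0.5],
  [0,0,-0.1745,10.2,-7.3,0,0.5],
  [0,0,-0.1745,10.2,-7.3,0,0.5],
  [0,0,-0.1745,10.2,-7.3,0,0.5],
  [0,0,-0.1745,10.2,-7.3,0,0.5],
  [0,0,-0.1745,10.2,-7.3,0,0.5],
  [0,0,0,0,0,-25,0.5],
  [0,0,0,0,0,-9,0.5],
  [0,0,0,0,0,0,0.5],
])

```text
t: 9.8
eef_pos: [0.4953, 0.0044, 0.0387]
orientation: [0.7, 0.714, -0.001, -0.001]
contact_force: [-0.0, 0.1, -0.3]
opening: 0.0426
finger_force: 0.0
```

move_arm([
  [0,0,0,0,8,0,0.5],
  [0,0,0,0,6,0,0.5],
  [0,0,0,0,7,0,0.5],
  [0,0,0,0,7,0,0.5],
  [0,0,0,0,6,0,0.5],
  [0,0,0,0,3,0,0.5],
  [0,0,0,0,0,0,0.5],
  [0,0,0,0,-6,0,0.5],
  [0,0,0,8,0,0,0.5],
  [0,0,0,0,0,0,0.5],
])

```text
t: 11.05
eef_pos: [0.5058, 0.0349, 0.04]
orientation: [0.701, 0.714, 0.001, 0.0]
contact_force: [0.1, -0.5, 0.3]
opening: 0.0426
finger_force: 0.0
```

Run:
```python
from h import *
st()
```

```text
t 11.05 tcp [505.8  34.9  40. ] yaw 91.06 zax [ 0.001  0.    -1.   ] F [ 0.1 -0.5  0.3] open 0.0426 tips 0.017
```

move_arm([
  [0,0,0,0,8,-0.5,0.5],
  [0,0,0,0,8,0,0.5],
  [0,0,0,0,9,0,0.5],
  [0,0,0,0,9,0,0.5],
  [0,0,0,0,9,0,0.5],
  [0,0,0,0,9,0,0.5],
  [0,0,0,0,9,0,0.5],
  [0,0,0,0,7,0,0.5],
  [0,0,0,0,6,0,0.5],
  [0,0,0,0,4,0,0.5],
  [0,0,0,0,2,0,0.5],
  [0,0,0,0,0,0,0.5],
])

```text
t: 12.55
eef_pos: [0.5046, 0.1153, 0.0393]
orientation: [0.7, 0.714, 0.0, -0.0]
contact_force: [0.3, -0.7, 0.6]
opening: 0.0425
finger_force: 0.0
```

move_arm([
  [0,0,0,0,1.5,0,0.5],
  [0,0,0,0,1.5,0,0.5],
  [0,0,0,0,0,0,0.5],
])

```text
t: 12.92
eef_pos: [0.5046, 0.1183, 0.0394]
orientation: [0.7, 0.714, 0.0, 0.0]
contact_force: [0.1, 0.3, 0.3]
opening: 0.0427
finger_force: 0.0
```

Run:
```python
from h import *
st()
shot("s3",180,140,130,100,6,"scene")
```

```text
t 12.93 tcp [504.6 118.3  39.4] yaw 91.09 zax [ 0.  0. -1.] F [0.1 0.3 0.3] open 0.0427 tips 0.017
```

View pics/s3.png

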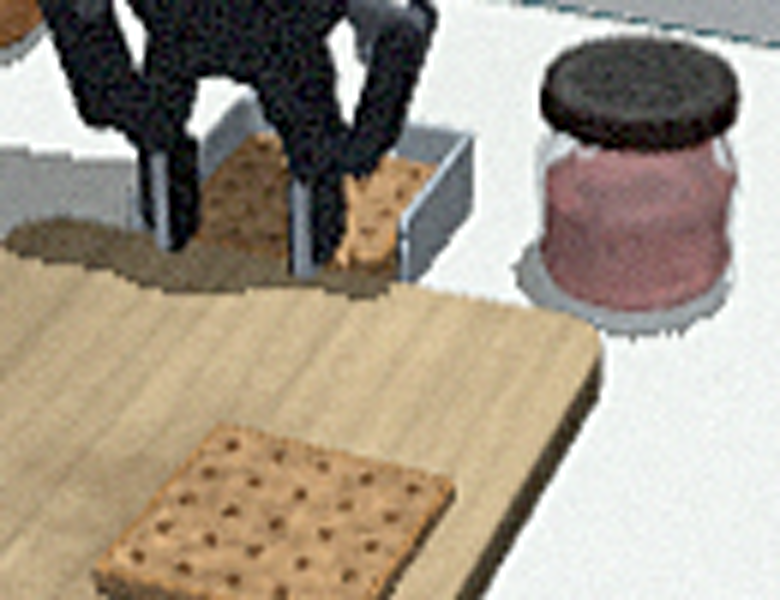

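b appears to have gone down into the tray, right corner at crop (345,265), though the fingers hide most of its rear edge. I'll retract to the far side of a and check from the top.

move_arm([
  [0,0,0,0,-10,0,0.5],
  [0,0,0,0,0,35,0.5],
  [0,0,0.1745,15.8,-14.4,0,0.5],
  [0,0,0.1745,15.8,-14.4,0,0.5],
  [0,0,0.1745,15.8,-14.4,0,0.5],
  [0,0,0.1745,15.8,-14.4,0,0.5],
  [0,0,0.1745,15.8,-14.4,0,0.5],
  [0,0,0.1745,15.8,-14.4,0,0.5],
  [0,0,0.1745,15.8,-14.4,0,0.5],
  [0,0,0.1745,15.8,-14.4,0,0.5],
  [0,0,0.1745,15.8,-14.4,0,0.5],
  [0,0,0,0,0,0,0.5],
])

```text
t: 14.48
eef_pos: [0.6476, -0.023, 0.0742]
orientation: [-0.007, 1.0, -0.0, 0.0]
contact_force: [0.6, 0.3, 0.4]
opening: 0.0425
finger_force: 0.0
```

Run:
```python
from h import *
st()
im=vision.read_camera("top"); cv2.imwrite("raw_t4.png",im[:,:,::-1])
a=cv2.convertScaleAbs(im[212:276,188:248,::-1],alpha=1.7); b=cv2.convertScaleAbs(vision.read_camera("scene")[155:215,190:270,::-1],alpha=1.6)
a=cv2.resize(a,(360,384),interpolation=cv2.INTER_CUBIC); b=cv2.resize(b,(440,330),interpolation=cv2.INTER_CUBIC)
o=np.zeros((384,800,3),np.uint8); o[:,:360]=a; o[:330,360:]=b; cv2.imwrite("pics/c4.png",o)
```

```text
t 14.47 tcp [647.6 -23.   74.2] yaw -179.16 zax [ 0.001 -0.    -1.   ] F [0.6 0.3 0.4] open 0.0425 tips 0.017
```

View pics/c4.png

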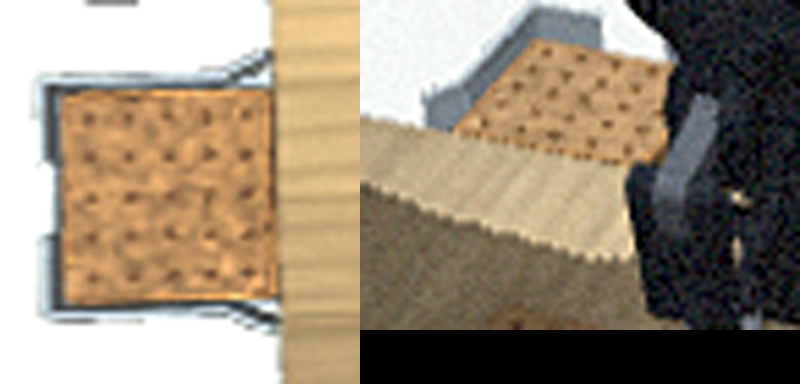

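Run:
```python
from h import *
bread([(61,90),(274,87),(277,301),(61,304)],.020,s=6,u0=188,v0=212)
print(proj(crop([(273,10),(285,380)],s=6,u0=188,v0=212),.022))
print(proj(crop([(75,80),(225,79),(75,316),(225,309)],s=6,u0=188,v0=212),.034))
```

```text
[[545.3, 210.6], [545.3, 128.9], [464.5, 128.8], [464.2, 211.2]] c [504.8 169.9] len [81.7 82.4 81.1 80.8] ang [-0.   0.2 -0.4  0.1]
[[574.5236674  128.77572679]
 [435.10776066 125.9275939 ]]
[[549.28696589 202.65044097]
 [548.83371328 145.95252429]
 [461.25409182 203.28040844]
 [463.26202747 146.88769187]]
```

b lies flat at (505,170). Now the sideways push of a, about 91 mm towards the robot.

move_arm([
  [0,0,0,0,0,-25,0.5],
  [0,0,0,0,0,-10,0.5],
  [0,0,0,-11,0,0,0.5],
  [0,0,0,-8,0,0,0.5],
  [0,0,0,-10,0,0,0.5],
  [0,0,0,-11,0,0,0.5],
  [0,0,0,-11,0,0,0.5],
  [0,0,0,-11,0,0,0.5],
  [0,0,0,-11,0,0,0.5],
  [0,0,0,-9,0,0,0.5],
  [0,0,0,-6,0,0,0.5],
  [0,0,0,-3,0,0,0.5],
])

```text
t: 16.08
eef_pos: [0.5553, -0.0214, 0.0392]
orientation: [-0.009, 1.0, 0.0, -0.0]
contact_force: [0.6, -0.1, -0.0]
opening: 0.0428
finger_force: 0.2
```

move_arm([
  [0,0,0,0,0,0,0.5],
  [0,0,0,14,0,0,0.5],
  [0,0,0,20,0,10,0.5],
  [0,0,0,20,0,25,0.5],
  [0,0,0,20,0,0,0.5],
  [0,0,0,0,0,0,0.5],
])

```text
t: 16.82
eef_pos: [0.6313, -0.0215, 0.0744]
orientation: [-0.009, 1.0, -0.0, 0.001]
contact_force: [-0.1, 0.5, 0.6]
opening: 0.0426
finger_force: 0.0
```

```bash
cat >> h.py <<'E'
def seg(raw,box,z):
    u0,v0,u1,v1=box; h=cv2.cvtColor(raw[v0:v1,u0:u1],cv2.COLOR_BGR2HSV).astype(int)
    b=cv2.GaussianBlur(raw[v0:v1,u0:u1],(3,3),0).astype(float); r=b[...,0]/(b[...,2]+1)
    m=(r<.47).astype(np.uint8); m=cv2.morphologyEx(m,cv2.MORPH_CLOSE,np.ones((3,3))); m=cv2.morphologyEx(m,cv2.MORPH_OPEN,np.ones((7,7)))
    c=max(cv2.findContours(m,0,1)[0],key=cv2.contourArea)[:,0]+[u0,v0]
    w=proj(c,z).astype(np.float32); print("rect",cv2.minAreaRect(w))
E
python3 - <<'E'
from h import *
st()
im=cv2.imread("raw_t4.png"); n=vision.read_camera("top")[:,:,::-1]; cv2.imwrite("raw_t5.png",n)
for p in [(245,240),(260,240),(215,244)]: print(im[p[1],p[0]])
o=cv2.imread("raw_top.png")
seg(o,(270,182,335,232),.03); seg(n,(262,182,345,280),.03)
E
```

```text
t 16.82 tcp [631.3 -21.5  74.4] yaw -178.92 zax [ 0.002 -0.    -1.   ] F [-0.1  0.5  0.6] open 0.0426 tips 0.017
[ 72 100 119]
[42 58 69]
[45 69 95]
rect ((572.5881958007812, -23.02584457397461), (76.43452453613281, 62.95506286621094), 88.97891998291016)Traceback (most recent call last):
  File "<stdin>", line 6, in <module>
  File "h.py", line 26, in seg
    c=max(cv2.findContours(m,0,1)[0],key=cv2.contourArea)[:,0]+[u0,v0]
      ~~~^^^^^^^^^^^^^^^^^^^^^^^^^^^^^^^^^^^^^^^^^^^^^^^^
ValueError: max() iterable argument is empty
```

Run:
```python
from h import *
o=cv2.imread("raw_top.png"); n=cv2.imread("raw_t5.png")
k=6; up=lambda i:cv2.cvtColor(cv2.resize(i,None,fx=k,fy=k,interpolation=cv2.INTER_CUBIC),cv2.COLOR_BGR2GRAY).astype(np.float32)
U,V=up(o),up(n)
ctr=crop([(448,127)])[0]   # a's centre px
C=((ctr+.5)*k-.5)
for a in (-2,-1,0,1,2,3,4,5):
    W=cv2.warpAffine(U,cv2.getRotationMatrix2D(tuple(C),a,1),U.shape[::-1]); x,y=np.round(C).astype(int); h=20*k
    t=W[y-h:y+h,x-h:x+h]; S=V[190*k:280*k,255*k:350*k]
    _,s,_,p=cv2.minMaxLoc(cv2.matchTemplate(S,t,cv2.TM_CCOEFF_NORMED))
    px=((np.array(p)+h+[255*k,190*k])+.5)/k-.5
    print(a,round(s,3),np.round(px,2),np.round(proj([px],.03),1), np.round(proj([ctr],.03),1))
```

```text
-2 0.345 [281.25 211.75] [[576.  19.]] [[580.7 -22.4]]
-1 0.34 [281.58 211.75] [[576.   18.3]] [[580.7 -22.4]]
0 0.333 [281.75 211.75] [[576.   17.9]] [[580.7 -22.4]]
1 0.334 [282.58 216.42] [[565.5  16.2]] [[580.7 -22.4]]
2 0.337 [282.75 216.25] [[565.9  15.8]] [[580.7 -22.4]]
3 0.339 [282.75 216.08] [[566.2  15.8]] [[580.7 -22.4]]
4 0.339 [276.75 216.58] [[565.3  29.4]] [[580.7 -22.4]]
5 0.343 [276.75 216.42] [[565.7  29.3]] [[580.7 -22.4]]
```

The arm covers a in that view. I'll move it aside, towards the spot behind a, and look again.

move_arm([
  [0,0,0,0,0,20,0.5],
  [0,0,-0.1745,-21.2,-9.9,0,0.5],
  [0,0,-0.1745,-21.2,-9.9,0,0.5],
  [0,0,-0.1745,-21.2,-9.9,0,0.5],
  [0,0,-0.1745,-21.2,-9.9,0,0.5],
  [0,0,-0.1745,-21.2,-9.9,0,0.5],
  [0,0,-0.1745,-21.2,-9.9,0,0.5],
  [0,0,-0.1745,-21.2,-9.9,0,0.5],
  [0,0,-0.1745,-21.2,-9.9,0,0.5],
  [0,0,-0.1745,-21.2,-9.9,0,0.5],
  [0,0,0,0,0,0,0.5],
])

```text
t: 18.25
eef_pos: [0.436, -0.11, 0.0936]
orientation: [0.701, 0.714, -0.001, -0.002]
contact_force: [0.3, -0.6, 1.1]
opening: 0.043
finger_force: 0.0
```

```bash
cat > m.py <<'E'
from h import *
import sys
def match(o,n,px0,z,box,h=20,z2=None):
    k=6; up=lambda i:cv2.cvtColor(cv2.resize(i,None,fx=k,fy=k,interpolation=cv2.INTER_CUBIC),cv2.COLOR_BGR2GRAY).astype(np.float32)
    U,V=up(o),up(n); C=(np.array(px0)+.5)*k-.5; h*=k; u0,v0,u1,v1=box
    for a in range(-3,6):
        W=cv2.warpAffine(U,cv2.getRotationMatrix2D(tuple(C),a,1),U.shape[::-1]); x,y=np.round(C).astype(int)
        _,s,_,p=cv2.minMaxLoc(cv2.matchTemplate(V[v0*k:v1*k,u0*k:u1*k],W[y-h:y+h,x-h:x+h],cv2.TM_CCOEFF_NORMED))
        px=(np.array(p)+h+[u0*k,v0*k]+.5)/k-.5
        print(a,round(s,3),np.round(px,2),np.round(proj([px],z),1))
E
python3 - <<'E'
from m import *
st(); n=vision.read_camera("top")[:,:,::-1].copy(); cv2.imwrite("raw_t6.png",n)
match(cv2.imread("raw_top.png"),n,crop([(448,127)])[0],.03,(255,190,350,282))
E
```

```text
t 18.25 tcp [ 436.  -110.    93.6] yaw 91.06 zax [-0.003  0.001 -1.   ] F [ 0.3 -0.6  1.1] open 0.043 tips 0.017
-3 0.411 [301.25 226.08] [[543.1 -25.2]]
-2 0.408 [301.08 226.08] [[543.1 -24.9]]
-1 0.457 [300.92 244.42] [[502.2 -23.6]]
0 0.518 [300.92 244.42] [[502.2 -23.6]]
1 0.558 [300.92 244.58] [[501.9 -23.6]]
2 0.577 [300.92 244.58] [[501.9 -23.6]]
3 0.565 [300.92 244.58] [[501.9 -23.6]]
4 0.527 [301.08 244.58] [[501.9 -23.9]]
5 0.468 [301.08 244.58] [[501.9 -23.9]]
```

Run:
```python
from m import *
n=cv2.imread("raw_t6.png").astype(float)
o=cv2.imread("raw_top.png").astype(float)
def prof(i,c0,c1,r0,r1):
    s=i[r0:r1,c0:c1].mean(1); return [f"{r0+k}:{v[2]:.0f}/{v[2]/v[0]:.2f}" for k,v in enumerate(s)]
print("ref a (edges 192,227)",prof(o,290,310,188,232))
print("left cols",prof(n,286,298,216,268)); print("right cols",prof(n,304,314,216,268))
```

```text
ref a (edges 192,227) ['188:105/1.66', '189:108/1.66', '190:107/1.65', '191:106/1.64', '192:114/1.94', '193:94/2.05', '194:93/2.04', '195:92/2.08', '196:86/2.07', '197:88/2.05', '198:95/2.07', '199:97/2.08', '200:99/2.09', '201:98/2.10', '202:91/2.13', '203:87/2.11', '204:96/2.10', '205:91/2.11', '206:97/2.10', '207:102/2.16', '208:93/2.13', '209:83/2.15', '210:87/2.14', '211:91/2.14', '212:94/2.15', '213:94/2.16', '214:95/2.15', '215:87/2.18', '216:81/2.21', '217:90/2.18', '218:94/2.17', '219:90/2.19', '220:88/2.17', '221:91/2.17', '222:85/2.25', '223:85/2.24', '224:91/2.21', '225:86/2.19', '226:105/2.45', '227:49/2.13', '228:85/1.80', '229:82/1.82', '230:80/1.83', '231:82/1.83']
left cols ['216:108/1.74', '217:103/1.76', '218:100/1.76', '219:102/1.75', '220:104/1.76', '221:106/1.76', '222:102/1.77', '223:94/1.79', '224:93/1.77', '225:96/1.77', '226:89/1.74', '227:118/2.29', '228:97/2.31', '229:99/2.17', '230:99/2.19', '231:88/2.26', '232:91/2.20', '233:102/2.18', '234:107/2.18', '235:104/2.21', '236:100/2.19', '237:97/2.22', '238:92/2.28', '239:98/2.22', '240:96/2.20', '241:99/2.21
[... 514 characters left out ...]
.81', '223:88/1.82', '224:88/1.82', '225:90/1.81', '226:61/1.96', '227:103/2.52', '228:104/2.18', '229:101/2.18', '230:93/2.22', '231:93/2.23', '232:101/2.19', '233:102/2.21', '234:104/2.21', '235:108/2.19', '236:107/2.22', '237:96/2.26', '238:100/2.24', '239:105/2.18', '240:100/2.23', '241:104/2.21', '242:103/2.23', '243:95/2.21', '244:90/2.25', '245:94/2.23', '246:98/2.20', '247:102/2.22', '248:102/2.19', '249:104/2.19', '250:97/2.27', '251:92/2.27', '252:98/2.24', '253:100/2.22', '254:98/2.22', '255:104/2.21', '256:109/2.21', '257:96/2.25', '258:95/2.21', '259:99/2.20', '260:93/2.22', '261:103/2.44', '262:72/2.03', '263:92/1.73', '264:92/1.73', '265:87/1.73', '266:87/1.72', '267:94/1.72']
```

a is at x≈502.5 with the right yaw, about 3 mm too near the robot. I'll nudge it from the near side to x≈505.5.

move_arm([
  [0,0,0.1745,-1.2,9.6,0,0.5],
  [0,0,0.1745,-1.2,9.6,0,0.5],
  [0,0,0.1745,-1.2,9.6,0,0.5],
  [0,0,0.1745,-1.2,9.6,0,0.5],
  [0,0,0.1745,-1.2,9.6,0,0.5],
  [0,0,0.1745,-1.2,9.6,0,0.5],
  [0,0,0.1745,-1.2,9.6,0,0.5],
  [0,0,0.1745,-1.2,9.6,0,0.5],
  [0,0,0.1745,-1.2,9.6,0,0.5],
  [0,0,0,0,0,-30,0.5],
  [0,0,0,0,0,-25,0.5],
  [0,0,0,0,0,0,0.5],
])

```text
t: 19.8
eef_pos: [0.4281, -0.0235, 0.0383]
orientation: [-0.011, 1.0, 0.0, -0.001]
contact_force: [-0.2, 0.4, 0.8]
opening: 0.0425
finger_force: 0.0
```

Run:
```python
from h import *
st()
```

```text
t 19.8 tcp [428.1 -23.5  38.3] yaw -178.77 zax [-0.001  0.001 -1.   ] F [-0.2  0.4  0.8] open 0.0425 tips 0.017
```

move_arm([
  [0,0,0,12,0,0,0.5],
  [0,0,0,5,0,0,0.5],
  [0,0,0,3,0,0,0.5],
  [0,0,0,2,0,0,0.5],
  [0,0,0,2,0,0,0.5],
  [0,0,0,1.5,0,0,0.5],
  [0,0,0,0,0,0,0.5],
  [0,0,0,0,0,0,0.5],
])

```text
t: 20.8
eef_pos: [0.4536, -0.0241, 0.0393]
orientation: [-0.009, 1.0, 0.0, -0.0]
contact_force: [-0.5, 0.7, -0.6]
opening: 0.0426
finger_force: 0.0
```

move_arm([
  [0,0,0,-15,0,0,0.5],
  [0,0,0,-5,0,25,0.5],
  [0,0,0,0,0,30,0.5],
  [0,0,-0.1745,1.2,-9.6,0,0.5],
  [0,0,-0.1745,1.2,-9.6,0,0.5],
  [0,0,-0.1745,1.2,-9.6,0,0.5],
  [0,0,-0.1745,1.2,-9.6,0,0.5],
  [0,0,-0.1745,1.2,-9.6,0,0.5],
  [0,0,-0.1745,1.2,-9.6,0,0.5],
  [0,0,-0.1745,1.2,-9.6,0,0.5],
  [0,0,-0.1745,1.2,-9.6,0,0.5],
  [0,0,-0.1745,1.2,-9.6,0,0.5],
])

```text
t: 22.3
eef_pos: [0.4444, -0.1108, 0.0943]
orientation: [0.702, 0.712, 0.0, 0.0]
contact_force: [-0.7, 0.4, 0.3]
opening: 0.0425
finger_force: 0.0
```

```bash
cat >> m.py <<'E'
def edges(n,cols,r0,r1):
    s=n[r0:r1,cols[0]:cols[1]].astype(float).mean(1); q=s[:,2]/s[:,0]; k=np.where(q>2.0)[0]
    t=lambda i,j:i+(2.0-q[i])/(q[j]-q[i])*(j-i)
    a,b=t(k[0]-1,k[0])+r0,t(k[-1],k[-1]+1)+r0; return round(a,2),round(b,2)
E
python3 - <<'E'
from m import *
st(); o=cv2.imread("raw_t6.png"); n=vision.read_camera("top")[:,:,::-1].copy(); cv2.imwrite("raw_t7.png",n)
for i in(o,n):
  for c in((286,294),(296,304),(306,314)):
    e=edges(i,c,212,274); print(c,e,np.round(proj([((c[0]+c[1]-1)/2,(e[0]+e[1])/2)],.03),1))
E
```

```text
t 22.3 tcp [ 444.4 -110.8   94.3] yaw 90.76 zax [ 0. -0. -1.] F [-0.7  0.4  0.3] open 0.0425 tips 0.017
(286, 294) (np.float64(226.39), np.float64(262.48)) [[502.6   2. ]]
(296, 304) (np.float64(226.58), np.float64(262.59)) [[501.9 -20.4]]
(306, 314) (np.float64(225.92), np.float64(261.98)) [[503.  -42.8]]
(286, 294) (np.float64(226.47), np.float64(262.54)) [[502.4   2. ]]
(296, 304) (np.float64(225.93), np.float64(261.8)) [[503.5 -20.4]]
(306, 314) (np.float64(225.41), np.float64(261.46)) [[504.1 -42.8]]
```

move_arm([
  [0,0,0,20,12,0,0.5],
  [0,0,0,20,12,0,0.5],
  [0,0,0,20,2,0,0.5],
  [0,0,0,0,0,0,0.5],
  [0,0,0,0,0,-30,0.5],
  [0,0,0,0,0,-22,0.5],
  [0,0,0,0,0,-3,0.5],
  [0,0,0,0,0,0,0.5],
  [0,0,0,0,0,0,0.5],
])

```text
t: 23.48
eef_pos: [0.5052, -0.0848, 0.0404]
orientation: [0.7, 0.714, 0.0, 0.001]
contact_force: [0.4, 0.2, -1.3]
opening: 0.0426
finger_force: 0.0
```

move_arm([
  [0,0,0,0,6,0,0.5],
  [0,0,0,0,5,0,0.5],
  [0,0,0,0,6,0,0.5],
  [0,0,0,0,9,0,0.5],
  [0,0,0,0,12,0,0.5],
  [0,0,0,0,12,0,0.5],
  [0,0,0,0,12,0,0.5],
  [0,0,0,0,12,0,0.5],
  [0,0,0,0,12,0,0.5],
  [0,0,0,0,12,0,0.5],
  [0,0,0,0,7,0,0.5],
  [0,0,0,0,3,0,0.5],
])

```text
t: 24.98
eef_pos: [0.5044, 0.0239, 0.0393]
orientation: [0.7, 0.714, -0.0, 0.0]
contact_force: [-0.0, -0.1, -0.4]
opening: 0.0428
finger_force: 0.3
```

move_arm([
  [0,0,0,0,0,0,0.5],
  [0,0,0,0,-12,0,0.5],
  [0,0,0,-30,-30,35,0.5],
  [0,0,0,-40,-40,20,0.5],
  [0,0,0,0,0,0,0.5],
  [0,0,0,0,0,0,0.5],
])

```text
t: 25.72
eef_pos: [0.4348, -0.0592, 0.0945]
orientation: [0.701, 0.713, 0.0, 0.0]
contact_force: [-0.4, -0.2, -0.0]
opening: 0.0428
finger_force: 0.0
```

Run:
```python
from m import *
st(); n=vision.read_camera("top")[:,:,::-1].copy(); cv2.imwrite("raw_t8.png",n); o=cv2.imread("raw_t4.png")
for c in((244,252),(254,262),(264,272)):
    e=edges(n,c,212,274); print(c,e,np.round(proj([((c[0]+c[1]-1)/2,(e[0]+e[1])/2)],.03),1))
T=lambda i:i.transpose(1,0,2)
for c in((230,240),(240,250),(250,258)):
    e=edges(T(n),c,234,300); print("y",c,e,np.round(proj([(v,(c[0]+c[1]-1)/2) for v in e],.03),1).tolist())
for c in((200,208),(212,220),(222,230)):
    e=edges(o,c,215,272); print("b",c,e,np.round(proj([((c[0]+c[1]-1)/2,(e[0]+e[1])/2)],.02),1))
```

```text
t 25.73 tcp [434.8 -59.2  94.5] yaw 91.0 zax [ 0.001  0.    -1.   ] F [-0.4 -0.2 -0. ] open 0.0428 tips 0.017
(244, 252) (np.float64(227.55), np.float64(263.06)) [[501.9  96.3]]
(254, 262) (np.float64(227.06), np.float64(262.53)) [[502.7  73.8]]
(264, 272) (np.float64(226.48), np.float64(262.43)) [[503.2  51.3]]
y (230, 240) (np.float64(237.87), np.float64(273.6)) [[526.4, 117.7], [525.3, 37.2]]
y (240, 250) (np.float64(238.31), np.float64(273.7)) [[504.0, 117.0], [502.9, 37.4]]
y (250, 258) (np.float64(238.6), np.float64(273.99)) [[483.9, 116.6], [482.8, 37.1]]
b (200, 208) (np.float64(227.08), np.float64(261.26)) [[505.1 197.6]]
b (212, 220) (np.float64(226.77), np.float64(261.27)) [[505.1 170.1]]
b (222, 230) (np.float64(226.78), np.float64(261.18)) [[504.9 147.2]]
```

a is at x 502.7, square, about 2 mm short of the tray's centre line. The final push will go slightly diagonally, with the edge sticking to the fingers, to take that up.

move_arm([
  [0,0,0,23,25,0,0.5],
  [0,0,0,23,25,0,0.5],
  [0,0,0,22,25,0,0.5],
  [0,0,0,0,0,0,0.5],
  [0,0,0,0,0,-30,0.5],
  [0,0,0,0,0,-22,0.5],
  [0,0,0,0,0,-3,0.5],
  [0,0,0,0,0,0,0.5],
  [0,0,0,0,6,0,0.5],
  [0,0,0,0,5,0,0.5],
  [0,0,0,0.2,6,0,0.5],
])

```text
t: 27.15
eef_pos: [0.5032, 0.0338, 0.0399]
orientation: [0.7, 0.714, 0.0, 0.001]
contact_force: [-0.0, -0.9, 0.0]
opening: 0.0429
finger_force: 0.4
```

move_arm([
  [0,0,0,0.4,8,0,0.5],
  [0,0,0,0.4,10,0,0.5],
  [0,0,0,0.4,10,0,0.5],
  [0,0,0,0.4,10,0,0.5],
  [0,0,0,0.4,10,0,0.5],
  [0,0,0,0.3,10,0,0.5],
  [0,0,0,0.2,10,0,0.5],
  [0,0,0,0,7,0,0.5],
  [0,0,0,0,4,0,0.5],
  [0,0,0,0,2,0,0.5],
  [0,0,0,0,0,0,0.5],
  [0,0,0,0,0,0,0.5],
])

```text
t: 28.65
eef_pos: [0.5052, 0.1144, 0.0394]
orientation: [0.7, 0.714, 0.0, 0.0]
contact_force: [0.1, -0.3, 0.1]
opening: 0.0426
finger_force: 0.0
```

move_arm([
  [0,0,0,0,1.5,0,0.5],
  [0,0,0,0,1.5,0,0.5],
  [0,0,0,0,1.5,0,0.5],
  [0,0,0,0,0,0,0.5],
  [0,0,0,0,0,0,0.5],
])

```text
t: 29.28
eef_pos: [0.5052, 0.1191, 0.0393]
orientation: [0.7, 0.714, 0.0, -0.0]
contact_force: [-0.4, -0.1, 0.1]
opening: 0.0428
finger_force: 0.0
```

move_arm([
  [0,0,0,0,-10,0,0.5],
  [0,0,0,0,-30,25,0.5],
  [0,0,0,-20,-50,25,0.5],
  [0,0,0,-30,-50,0,0.5],
  [0,0,0,-30,-50,0,0.5],
  [0,0,0,-30,-50,0,0.5],
  [0,0,0,0,0,0,0.5],
  [0,0,0,0,0,0,0.5],
])

```text
t: 30.28
eef_pos: [0.3952, -0.1212, 0.0894]
orientation: [0.701, 0.713, 0.0, 0.0]
contact_force: [0.2, 0.4, -0.3]
opening: 0.0427
finger_force: 0.0
```

Run:
```python
from m import *
st(); n=vision.read_camera("top")[:,:,::-1].copy(); cv2.imwrite("raw_t9.png",n); s=vision.read_camera("scene")[:,:,::-1]
for c in((200,208),(212,220),(222,230)):
    e=edges(n,c,215,272); print("a",c,e,np.round(proj([((c[0]+c[1]-1)/2,(e[0]+e[1])/2)],.028),1))
for k in((228,236),(238,246),(250,256)):
    q=n[k[0]:k[1],194:240].astype(float).mean(0); print(k,[f"{194+i}:{v[2]:.0f}/{v[2]/v[0]:.2f}" for i,v in enumerate(q) if i<10 or i>32])
up=lambda i,z,g:cv2.resize(cv2.convertScaleAbs(i,alpha=g),z,interpolation=cv2.INTER_CUBIC)
o=np.zeros((600,800,3),np.uint8); o[:384,:360]=up(n[212:276,188:248],(360,384),1.7); o[:330,360:]=up(s[155:215,190:270],(440,330),1.6); o[330:,420:]=up(n[150:300,180:390],(380,270),1.7); cv2.imwrite("pics/c9.png",o)
```

```text
t 30.27 tcp [ 395.2 -121.2   89.4] yaw 91.02 zax [ 0.001  0.    -1.   ] F [ 0.2  0.4 -0.3] open 0.0427 tips 0.017
a (200, 208) (np.float64(226.93), np.float64(262.15)) [[504.8 196.3]]
a (212, 220) (np.float64(226.82), np.float64(261.35)) [[505.4 168.9]]
a (222, 230) (np.float64(226.75), np.float64(261.25)) [[505.3 146.2]]
(228, 236) ['194:112/0.92', '195:65/0.87', '196:50/1.39', '197:88/2.06', '198:98/2.06', '199:95/2.03', '200:88/2.03', '201:90/2.01', '202:100/2.04', '203:99/2.05', '227:98/2.09', '228:100/2.09', '229:97/2.04', '230:90/2.30', '231:65/2.12', '232:99/2.36', '233:62/1.96', '234:98/1.64', '235:111/1.65', '236:110/1.66', '237:109/1.68', '238:109/1.67', '239:108/1.66']
(238, 246) ['194:130/0.99', '195:128/0.99', '196:96/1.01', '197:96/1.71', '198:103/2.12', '199:99/2.02', '200:91/2.01', '201:85/2.01', '202:92/2.01', '203:99/1.99', '227:84/2.09', '228:90/2.08', '229:101/2.08', '230:98/2.24', '231:94/2.25', '232:89/2.33', '233:57/2.12', '234:92/1.65', '235:106/1.64', '236:106/1.66', '237:106/1.67', '238:106/1.68', '239:107/1.67']
(250, 256) ['194:118/0.98', '195:104/0.92', '196:66/0.86', '197:84/1.95', '198:94/2.15', '199:91/1.94', '200:92/1.98', '201:84/1.98', '202:89/1.95', '203:100/1.97', '227:84/2.07', '228:84/2.09', '229:92/2.06', '230:97/2.06', '231:106/2.32', '232:62/2.14', '233:79/2.23', '234:91/1.75', '235:101/1.64', '236:102/1.65', '237:103/1.66', '238:103/1.66', '239:104/1.66']
```

View pics/c9.png

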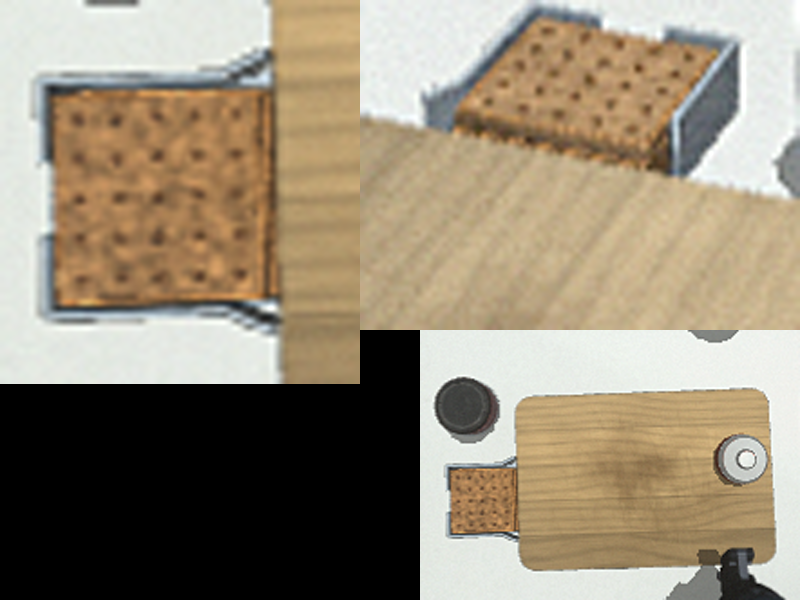

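The last picture shows a flat on b, square between the tray walls, with about 3 mm of b's edge showing. The board is clear and the timer and jar are where they were, so I'm handing in.

```bash
python3 -c "
from station import ticket; print(ticket.job_done())"
```

```text
the job is handed in; nothing more can be done
None
```

All three crispbreads lie flat in one pile in the tray, the top one about 3 mm further back than the one below it; the egg timer and jam jar were not shifted, the arm stayed well clear of the salt shaker and mug, and the job was handed in at about 30 s.

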